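Prime the press lubrication with the hand pump

ROBOT

A 6-joint arm with a two-finger parallel gripper is mounted at the origin on the work surface. World frame = base frame: x ahead of the robot, y to its left, z up, the work surface at z = 0. Lengths are in m, angles in degrees, forces in N, time in s.
With the tool pointing down it reaches from about 0.3 to 0.75 m from the base axis. Payload 8.5 kg.
Tool frame: the origin (TCP) lies between the finger pads; the fingertips stand 25 mm ahead of it and the grasp point (between the pads) lies 6 mm ahead of it; x points along the fingers, y is the direction in which the jaws open and shut, and the axes are right-handed (so a half turn about x gives the same grasp; the last joint's range is limited). The gripper opens to 85 mm and grips with 20 to 120 N. Pads are 22 mm wide; open, the fingers measure 114 mm over their backs; the gripper's body (76 mm by 85 mm) begins 54 mm behind the grasp point. The pads swing forward as they close: fully open they stand 13 mm farther back than shut.
Start: joints at [50.976, 21.807, 74.336, -0, 83.858, -12.336], TCP at [0.247, 0.491, 0.256] pointing down, gripper open.
Joint ranges: [-178.18, 178.18], [-50.72, 133.34], [12.68, 142.11], [-81.47, 261.47], [9.98, 163.14], [-165.26, 165.26]. Speed limits (degrees/s): [136.94, 136.94, 180, 180, 180, 180].

INTERFACE

Orientations are given as a 3x3 rotation matrix whose columns are the frame's x, y, z axes.
In Python, from rig import sensors, get_image, workorder gives the robot as it stands.
- The arm moves only by the tool arm_command, never from a script. Its argument "plan" is a list that holds one entry, the list of rows, each a list of 6 numbers: the shift along the tool's x, y, z in units of 25 mm (1.0 is 25 mm), then the turn, a rotation vector about the tool's x, y, z in units of 6 degrees (1.0 is 6 degrees). In form: [[[dx, dy, dz, ax, ay, az], ...]]. A call has 1 to 10 rows; each row is the pose to reach, as a shift and turn from the pose commanded when the call began, along the tool's axes at that moment; what a row does not reach only later rows make up. A row lasts 1/10 s, in which the tool goes at most 50 mm and 8.59 degrees, less where a joint would pass 70% of its speed; a pose out of reach is approached as far as the arm can. A call with a gripper value outside its range is refused whole. "jaw" is the closure, from 0 (fully open) to 1 (shut), set as the call begins (left out, the last holds). The fingers move at their own pace and stop on an object; "newtons" is the grip in N (left out, the last holds). Time passes only in rows, so rows that repeat a pose let the fingers close. It gives the time, the measured TCP pose, the force and the opening at its end, in the units of the state.
- sensors.observe(): the state, without advancing time (a new reading comes with each control period).
- get_image(name): name is "scene" or "top" or "wrist"; returns a dict with "img" (384x512x3 uint8, red, green, blue), "fx", "fy", "cx", "cy" (pixels), "T" (4x4, takes a point from camera to world coordinates). Camera axes: x right, y up, looking along -z (the intrinsics and any distortion apply to the point x, -y, -z); pixel columns grow to the right and rows downward; lengths in m; the calibration is good to about 2 mm. A picture is of the moment at which its call begins. There is no depth.
- workorder.close_job(): hands the job in, once; it reports no verdict.
The state is a dict: "time_s": time; "q": joint angles; "qvel": joint speeds; "joint_efforts": joint torques, N m; "position": TCP position; "tool_rot": TCP orientation; "ft_force": force on the tool from outside, world axes, zero at the start; "wrist_torque": the same for the moment, N m; "grip_width": finger opening in m.
Only numpy, scipy, OpenCV 4.12 (cv2) and the standard library are available. Lean on these libraries where they do the work, as an engineer would, in place of code of your own. Each camera call takes 0.05 s, during which the arm holds its last target. There are 200 camera calls.

TASK

Prime the press's central lubrication by hand: with your fingertips push the oil pump's spring plunger all the way down and let it come right back up, stroke after stroke, until the indicator pin on the distributor block has popped fully out. Only press on the crown of the plunger's knob: do not grip the knob, do not touch the pin, and leave the tools and parts lying around where they are. Finish with the plunger back up.

Things in the scene. Friction and masses are not known exactly. Their poses are not given: they have to be found in the camera images.
- lube_set: Lubrication set bolted to the press bed: dark steel plate 150 (x) x 270 (y) x 8 mm with pump and distributor. Origin: centre of its underside; z up. In mm in its frame: grey oil tank 104 x 92 at (4, 65), cover top at z 110; plunger axis at (-12, 65); fixed black filler cap (32 wide, top z 124) at (40, 87); copper line from (40, 41), up to z 146; distributor block 52 x 86, top z 58, at (0, -75).
- crown (a point): Centre of the top of the plunger's knob, the point to press. The knob is a black mushroom on a vertical 12 mm steel rod above the tank; its crown is a slightly domed top 40 mm in diameter. The point is 175 mm above the bed with the plunger up, 155 mm with it fully down.
- plunger (a joint): Plunger travel in m: 0 up (rest), 0.020 down on its stop. Needs 5 N to start, 15 to 17 N at the bottom; springs back up by itself within 0.3 s. Oil delivered adds up from stroke to stroke in steps of 6 mm of plunger travel: full strokes count most, short ones little or nothing, and the last must go down 16 mm or more. 3 to 8 full strokes are needed, depending on the start.
- knob_rim: The knob's protruding rim just below its crown: a ring 47 mm in diameter, 8 mm thick, carried by the plunger (it can turn about the rod). Origin: centre of its underside, 155.5 mm above the bed with the plunger up; z up. A grip on the knob from the sides bears on this rim.
- pin: Indicator pin: vertical steel pin, 11 mm in diameter, in a steel gland (30 mm across, top 78 mm above the bed) on top of the distributor block, at (0, -75) mm in the frame of lube_set. Origin: on its axis, level with the gland's top when the pin is in; rises with it.
- pin_tip (a point): Centre of the pin's top end: 81 mm above the bed when in (3 mm proud of the gland), 105 mm when fully out. It hardly rises (3 mm at most) until enough has been pumped, then springs the whole way out during a down-stroke and stays out; a black ring round its foot then shows above the gland. Further strokes change nothing (relief valve).
- oil_can: Bystander: conical steel oil can, 72 mm in diameter, 86 mm high, with a slanting brass spout up to 143 mm. Origin: centre of its underside.
- spanner: Bystander: steel open-ended spanner lying flat, 150 mm long. Origin: middle of its underside, length along its x.
- punch: Bystander: stepped steel punch standing on its flange, 42 mm in diameter, 70 mm high. Origin: centre of its underside.
- bush: Bystander: brass guide bush, 44 mm outside, 28 mm bore, 36 mm high, standing on end. Origin: centre of its underside.

How it is judged (in metres and radians):
On the way, in this order (a step that is already met when the one before it is completed fails the run):
1. the plunger has been pushed down on its stop (16 mm or more of its 20 mm) (value of joint plunger above 0.016 m), for 0.02 s.
2. the plunger has been let back up (to within 4 mm) (value of joint plunger below 0.004 m), for 0.02 s.
3. the pin has been pumped fully out (to within 3 mm) (z of pin_tip in the frame of lube_set above 0.102 m), for 0.1 s.
At the end, for the whole second after the job is handed in: The indicator pin stands fully out (its tip within 3 mm of its highest position, 102 mm or more above the bed) and stays there, and the plunger is back up, within 3 mm of its rest (z of pin_tip in the frame of lube_set above 0.102 m and value of joint plunger below 0.003 m); the robot touches nothing.
It fails at once if the indicator pin is touched (more than 1 N) (contact force between pin and the fingers above 1 N or contact force between pin and the arm above 1 N).
It fails at once if the knob is gripped or hooked by its rim instead of being pressed on its crown (more than 15 N on the rim) (contact force between knob_rim and the fingers above 15 N).
It fails at once if a bystander (oil can, spanner, punch or bush) is lifted, carried or shifted by more than 15 mm (distance of any of oil_can, spanner, punch, bush from where it was at the start of the episode above 0.015 m).
It also fails if it takes over 48 s, if anything falls off the work surface, if the arm or the gripper's body presses on something with over 40 N, if the wrist force passes 120 N, or if a joint passes its speed limit or range.

## Working session

There is one attempt and no reset: what is moved stays moved. The work goes in short steps, Python scripts to look and compute and a tool call to move; the robot and the scene stay as the last step left them, time stands still between calls to the robot, and variables do not carry over. Pictures are saved under pics/ and viewed, about 8 in all and at most 12, crops included, and the job is handed in when it is done.

Besides the shell and the picture viewer there is one more tool, called as name(argument=value, ...), one argument or row to a line, values as JSON. arm_command: Moves the arm, as the interface text tells. Its arguments: {"type":"object","properties":{"plan":{"type":"array","items":{"type":"array","items":{"type":"array","items":{"type":"number"}}}},"jaw":{"type":"number"},"newtons":{"type":"number"}},"required":["plan"]}

```bash
mkdir -p pics; python3 - <<'E'
from rig import sensors,get_image
import cv2,numpy as np
s=sensors.observe();print(s['time_s'],s['position'],s['tool_rot'],s['ft_force'],s['grip_width'])
for n in('scene','top'):
    d=get_image(n);cv2.imwrite(f'pics/{n}0.png',d['img'][:,:,::-1]);print(n,[k for k in d],d['fx'],d['fy'],d['cx'],d['cy'],np.round(d['T'],4).tolist())
    np.savez(f'{n}0.npz',**d)
E
```

```text
0.0 [0.24685978 0.49117982 0.25569056] [[-9.64255136e-04  4.49164040e-01  8.93448787e-01]
 [-1.18736788e-03  8.93448059e-01 -4.49164955e-01]
 [-9.99998830e-01 -1.49396201e-03 -3.28188925e-04]] [-0.69176585  0.33665924  0.01127263] 0.08525364089064896
scene ['img', 'fx', 'fy', 'cx', 'cy', 'T'] 444.7016933193526 444.7016933193526 256.902045040818 193.72407643439664 [[-0.0541, -0.5709, 0.8193, 1.3986], [0.9985, -0.0338, 0.0424, 0.1044], [0.0035, 0.8204, 0.5718, 0.6988], [0.0, 0.0, 0.0, 1.0]]
top ['img', 'fx', 'fy', 'cx', 'cy', 'T'] 372.464022564404 372.464022564404 262.7688806687043 190.01583561927356 [[-0.0189, 0.9978, -0.0634, 0.5252], [-0.9998, -0.0186, 0.0054, 0.0627], [0.0042, 0.0635, 0.998, 1.0358], [0.0, 0.0, 0.0, 1.0]]
```

View pics/scene0.png

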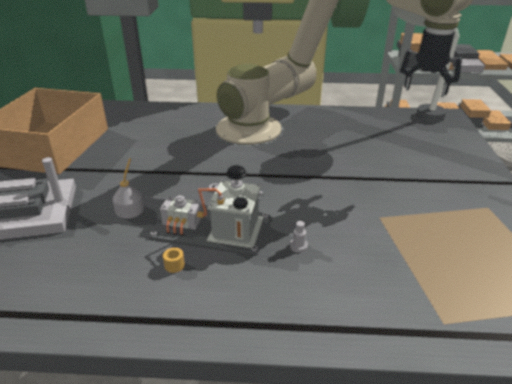

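View pics/top0.png

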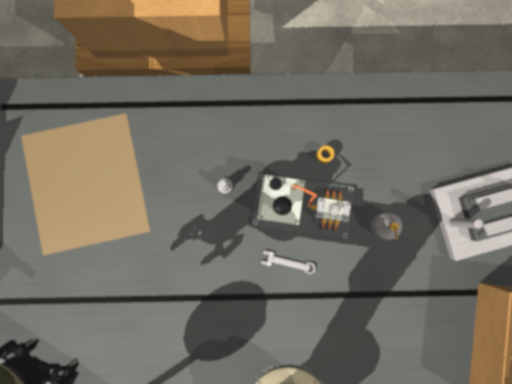

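Scene view: the knob is near (236,172) and the distributor near (180,212). Top view: knob near (282,205), filler cap near (275,183). I'll enlarge both into one crop.

```bash
python3 - <<'E'
import cv2,numpy as np
a=cv2.imread('pics/scene0.png')[155:255,145:275];b=cv2.imread('pics/top0.png')[165:245,245:365]
A=cv2.resize(a,(780,600),interpolation=3)[:, :];B=cv2.resize(b,(720,480),interpolation=3)
A=cv2.resize(a[:50,60:],(560,400),interpolation=3) # x8, origin (205,155)
B=cv2.resize(b[:,:],(600,400),interpolation=3)
C=np.zeros((600,800,3),np.uint8);A=cv2.resize(a[:50,60:130],(0,0),fx=5,fy=5,interpolation=3);B=cv2.resize(b[:65],(0,0),fx=5,fy=5,interpolation=3)
C[:250,:350]=A;C[260:585,:600]=B
cv2.imwrite('pics/crop.png',C)
E
```

```text
(no output)
```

View pics/crop.png

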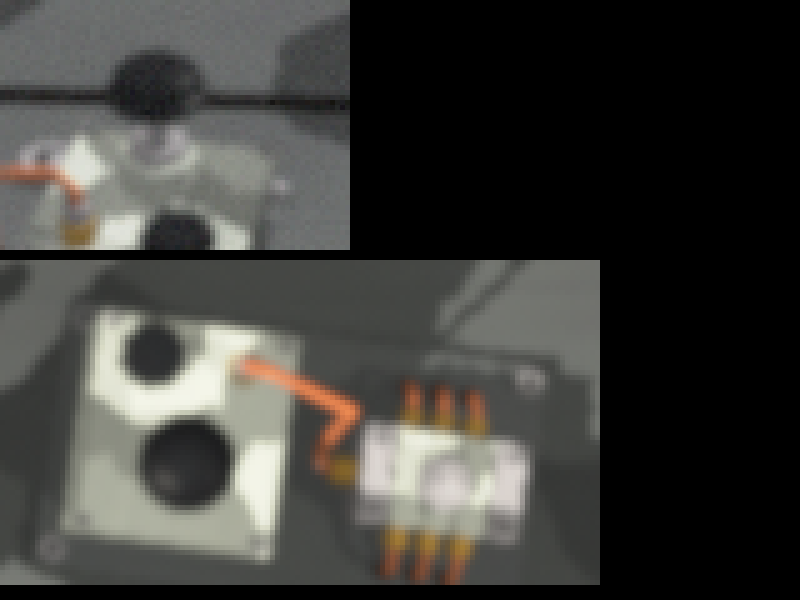

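Knob centre: scene (236.2,172.2), top (282.2,205.4). Filler cap: top (275.8,183.4). Gland: top (335,209.4).

```bash
cat > h.py <<'E'
import numpy as np
from rig import sensors
def ray(n,u,v):
    d=np.load(f'{n}0.npz');T=d['T']
    return T[:3,3],T[:3,:3]@np.array([(u-d['cx'])/d['fx'],-(v-d['cy'])/d['fy'],-1])
def atz(n,u,v,z):
    o,r=ray(n,u,v);return o+r*(z-o[2])/r[2]
def delta(target):
    s=sensors.observe();R=np.array(s['tool_rot']);return R.T@(np.array(target)-s['position'])/.025
E
python3 - <<'E'
from h import *
o1,r1=ray('scene',236.2,172.2);o2,r2=ray('top',282.2,205.4)
A=np.c_[r1,-r2];t=np.linalg.lstsq(A,o2-o1,rcond=None)[0]
print(o1+r1*t[0],o2+r2*t[1]);k=atz('top',282.2,205.4,.165);print(k,atz('scene',236.2,172.2,.165))
c=atz('top',275.8,183.4,.124);g=atz('top',335,209.4,.08);print(c,g,np.linalg.norm((c-k)[:2]),np.linalg.norm((g-k)[:2]),'expect',np.hypot(52,22),np.hypot(12,140))
print(delta([k[0],k[1],.25]))
E
```

```text
[0.54379297 0.01278947 0.15992647] [0.54378064 0.01296462 0.15991626]
[0.54367267 0.01325339 0.165     ] [0.55184094 0.01365211 0.165     ]
[0.59882616 0.02544505 0.124     ] [ 0.5326815  -0.12678047  0.08      ] 0.056484902052909854 0.1404645429919383 expect 56.462376853972415 140.51334456200237
[  0.24076329 -11.75016289  19.19328144]
```

arm_command(
  plan=[
    [[0,-2,3.3,0,0,0],[0,-11.75,19.2,0,0,0],[0,-11.75,19.2,0,0,0],[0,-11.75,19.2,0,0,0],[0,-11.75,19.2,0,0,0],[0,-11.75,19.2,0,0,0],[0,-11.75,19.2,0,0,0],[0,-11.75,19.2,0,0,0],[0,-11.75,19.2,0,0,0],[0,-11.75,19.2,0,0,0]],
  ],
  jaw=1,
  newtons=40,
)

```text
time_s: 1.1
position: [0.5115, 0.0647, 0.2562]
tool_rot: [[-0.0, 0.449, 0.893], [0.0, 0.893, -0.449], [-1.0, -0.0, -0.0]]
ft_force: [0.4, 0.9, -0.1]
grip_width: -0.0002
```

```bash
python3 -c "
from h import *
print(delta([.5437,.0132,.25]),sensors.observe()['time_s'])"
```

```text
[ 0.24536733 -1.26030107  2.07742206] 1.1
```

arm_command(
  plan=[
    [[0,-1,1.6,0,0,0],[0,-1,1.6,0,0,0],[0,-1,1.6,0,0,0],[0,-1,1.6,0,0,0]],
  ],
)

```text
time_s: 1.5
position: [0.5348, 0.0272, 0.2562]
tool_rot: [[-0.001, 0.448, 0.894], [0.0, 0.894, -0.448], [-1.0, -0.0, -0.001]]
ft_force: [-0.3, 0.0, -0.1]
grip_width: 0.0001
```

```bash
python3 -c "
from h import *
print(delta([.5437,.0132,.25]),sensors.observe()['time_s'])
from rig import get_image
import cv2
a=[]
for n in('scene','wrist'):
    d=get_image(n);np.savez(n+'1.npz',**d);a.append(d['img'][:,:,::-1])
s=cv2.resize(a[0][120:220,180:290],(440,400),interpolation=3)
w=cv2.resize(a[1],(360,270))
C=np.zeros((400,800,3),np.uint8);C[:,:440]=s;C[:270,440:]=w;cv2.imwrite('pics/c2.png',C)"
```

```text
[ 0.2481844  -0.34147463  0.57027568] 1.5
```

View pics/c2.png

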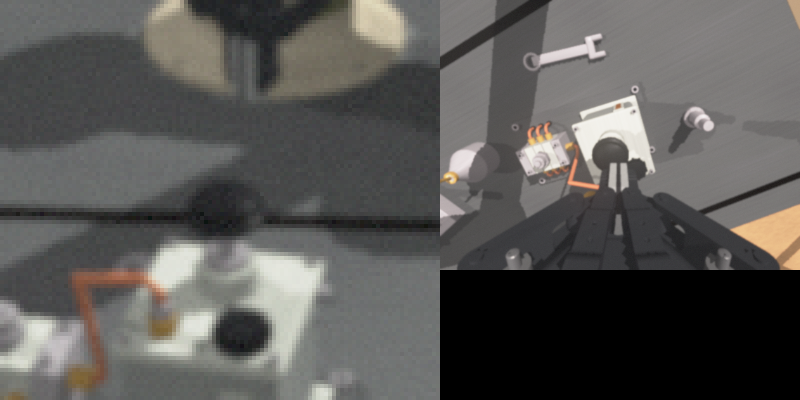

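The shut fingertips are above the knob, about 17 mm short in xy. I'll centre and descend to just above the crown.

arm_command(
  plan=[
    [[0,-0.34,0.57,0,0,0],[0,-0.34,0.57,0,0,0],[1,-0.34,0.57,0,0,0],[1.9,-0.34,0.57,0,0,0],[2.0,-0.34,0.57,0,0,0],[2.0,-0.34,0.57,0,0,0],[2.0,-0.34,0.57,0,0,0]],
  ],
)

```text
time_s: 2.3
position: [0.5448, 0.0124, 0.2075]
tool_rot: [[0.002, 0.449, 0.894], [-0.0, 0.894, -0.449], [-1.0, 0.001, 0.002]]
ft_force: [0.5, 2.0, -0.2]
grip_width: 0.0
```

```bash
python3 -c "
from h import *
print(delta([.5437,.0132,.20]))
from rig import get_image
import cv2
a=[]
for n in('scene','top'):
    d=get_image(n);a.append(d['img'][:,:,::-1])
C=np.hstack([cv2.resize(a[0][140:220,190:270],(400,400),interpolation=3),cv2.resize(a[1][165:245,245:325],(400,400),interpolation=3)]);cv2.imwrite('pics/c3.png',C)"
```

```text
[ 0.30018825  0.01015805 -0.05336897]
```

View pics/c3.png

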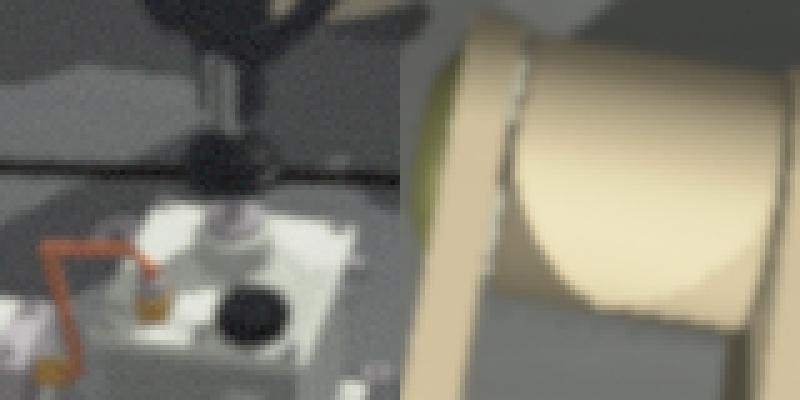

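Tips are over the crown, about 7 mm above it. Pressing in steps while watching the force.

arm_command(
  plan=[
    [[0.3,0,0,0,0,0],[0.5,0,0,0,0,0],[0.7,0,0,0,0,0],[0.85,0,0,0,0,0],[0.85,0,0,0,0,0],[0.85,0,0,0,0,0]],
  ],
)

```text
time_s: 3.0
position: [0.5449, 0.0123, 0.186]
tool_rot: [[0.003, 0.449, 0.893], [-0.0, 0.893, -0.449], [-1.0, 0.001, 0.003]]
ft_force: [-0.1, -0.3, 9.2]
grip_width: -0.0002
```

arm_command(
  plan=[
    [[0.15,0,0,0,0,0],[0.15,0,0,0,0,0],[0.15,0,0,0,0,0]],
  ],
)

```text
time_s: 3.3
position: [0.5449, 0.0123, 0.1823]
tool_rot: [[0.003, 0.449, 0.893], [-0.0, 0.893, -0.449], [-1.0, 0.001, 0.003]]
ft_force: [0.2, 0.6, 8.7]
grip_width: 0.0001
```

arm_command(
  plan=[
    [[0.15,0,0,0,0,0],[0.15,0,0,0,0,0],[0.15,0,0,0,0,0]],
  ],
)

```text
time_s: 3.6
position: [0.545, 0.0123, 0.18]
tool_rot: [[0.004, 0.449, 0.894], [-0.001, 0.894, -0.449], [-1.0, 0.001, 0.004]]
ft_force: [-4.0, -0.4, 18.8]
grip_width: 0.0001
```

At z 0.180 with 18.8 N, the plunger is on its stop. Now full strokes, up and back down in each call.

arm_command(
  plan=[
    [[-1.2,0,0,0,0,0],[-1.2,0,0,0,0,0],[-1.2,0,0,0,0,0],[-1.2,0,0,0,0,0],[-0.8,0,0,0,0,0],[-0.5,0,0,0,0,0],[-0.2,0,0,0,0,0],[0,0,0,0,0,0],[0,0,0,0,0,0],[0,0,0,0,0,0]],
  ],
)

```text
time_s: 4.6
position: [0.5446, 0.0123, 0.1799]
tool_rot: [[0.003, 0.449, 0.894], [-0.001, 0.894, -0.449], [-1.0, 0.001, 0.003]]
ft_force: [-7.8, 1.3, 28.0]
grip_width: 0.0002
```

arm_command(
  plan=[
    [[-1.2,0,0,0,0,0],[-1.2,0,0,0,0,0],[-1.2,0,0,0,0,0],[-1.2,0,0,0,0,0],[-0.8,0,0,0,0,0],[-0.5,0,0,0,0,0],[-0.2,0,0,0,0,0],[0,0,0,0,0,0],[0,0,0,0,0,0],[0,0,0,0,0,0]],
  ],
)

```text
time_s: 5.6
position: [0.5446, 0.0123, 0.1799]
tool_rot: [[0.004, 0.449, 0.894], [-0.001, 0.894, -0.449], [-1.0, 0.001, 0.004]]
ft_force: [-7.5, 0.7, 28.6]
grip_width: -0.0002
```

```bash
python3 -c "
from rig import get_image
import cv2
d=get_image('scene')['img'][:,:,::-1]
cv2.imwrite('pics/c4.png',cv2.resize(d[145:245,145:275],(780,600),interpolation=3))"
```

```text
(no output)
```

View pics/c4.png

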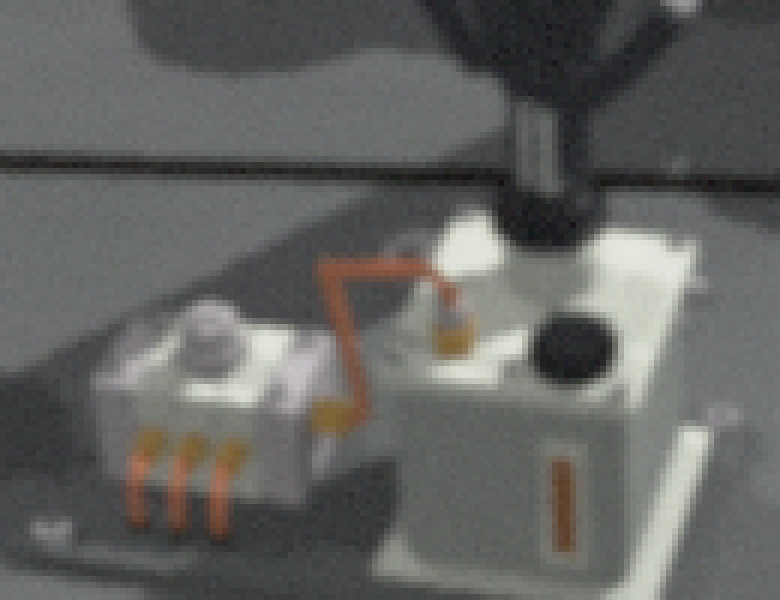

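The knob is on its stop and the pin, near (210,315) in this crop, is still in. More strokes.

arm_command(
  plan=[
    [[-1.2,0,0,0,0,0],[-1.2,0,0,0,0,0],[-1.2,0,0,0,0,0],[-1.2,0,0,0,0,0],[-0.8,0,0,0,0,0],[-0.5,0,0,0,0,0],[-0.2,0,0,0,0,0],[0,0,0,0,0,0],[0,0,0,0,0,0],[0,0,0,0,0,0]],
  ],
)

```text
time_s: 6.65
position: [0.5446, 0.0123, 0.1799]
tool_rot: [[0.003, 0.449, 0.894], [-0.001, 0.894, -0.449], [-1.0, 0.001, 0.003]]
ft_force: [-8.0, 1.3, 29.2]
grip_width: 0.0003
```

arm_command(
  plan=[
    [[-1.2,0,0,0,0,0],[-1.2,0,0,0,0,0],[-1.2,0,0,0,0,0],[-1.2,0,0,0,0,0],[-0.8,0,0,0,0,0],[-0.5,0,0,0,0,0],[-0.2,0,0,0,0,0],[0,0,0,0,0,0],[0,0,0,0,0,0],[0,0,0,0,0,0]],
  ],
)

```text
time_s: 7.65
position: [0.5446, 0.0124, 0.1799]
tool_rot: [[0.003, 0.449, 0.894], [-0.001, 0.894, -0.449], [-1.0, 0.001, 0.003]]
ft_force: [-8.1, 0.2, 29.2]
grip_width: -0.0001
```

```bash
python3 -c "
from rig import get_image
import cv2
d=get_image('scene')['img'][:,:,::-1]
cv2.imwrite('pics/c5.png',cv2.resize(d[170:235,145:275],(780,390),interpolation=3))"
```

```text
(no output)
```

View pics/c5.png

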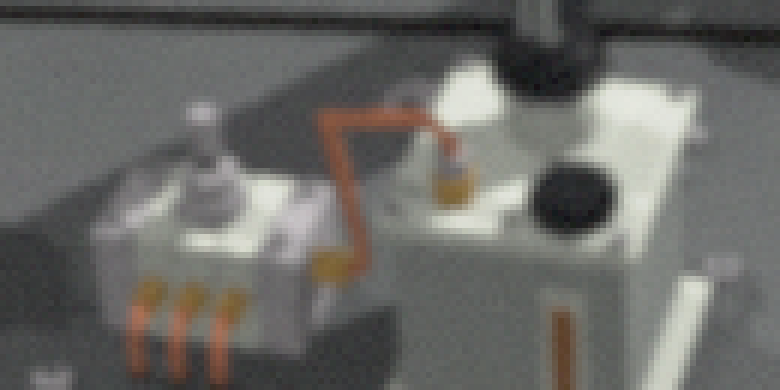

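The pin now stands out, with its tip at (200,110) in the crop and the black ring showing at (208,160). I'll retreat straight up.

arm_command(
  plan=[
    [[-0.8,0,0,0,0,0],[-1.6,0,0,0,0,0],[-2.6,0,0,0,0,0],[-3.6,0,0,0,0,0],[-4,0,0,0,0,0],[-4,0,0,0,0,0],[-4,0,0,0,0,0],[-4,0,0,0,0,0],[-4,0,0,0,0,0]],
  ],
)

```text
time_s: 8.6
position: [0.5441, 0.0124, 0.2765]
tool_rot: [[-0.002, 0.449, 0.893], [0.0, 0.893, -0.449], [-1.0, -0.001, -0.002]]
ft_force: [0.1, 0.6, -0.2]
grip_width: -0.0
```

```bash
python3 -c "
from rig import get_image
import cv2
d=get_image('scene')['img'][:,:,::-1]
cv2.imwrite('pics/c6.png',cv2.resize(d[135:265,100:310],(798,494),interpolation=3))"
```

```text
(no output)
```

View pics/c6.png

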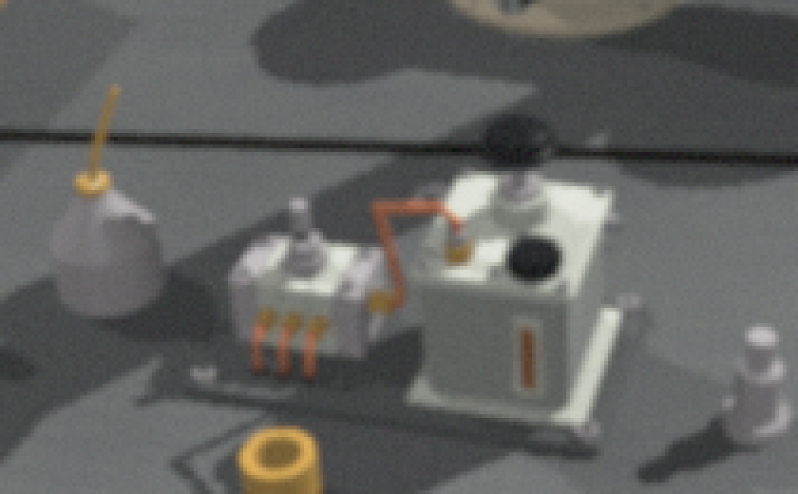

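The knob is back up at (518,140), the pin is out at (300,205), and the oil can, punch and bush look undisturbed. Handing in.

```bash
python3 -c "
from rig import workorder
print(workorder.close_job())"
```

```text
the job is handed in; nothing more can be done
None
```

The pump is primed: the indicator pin popped out, and I handed the job in at about 8.7 s. I pressed the crown with the shut fingertips for five full strokes. Each went down to the stop (TCP z 0.180, where 0.180 was expected) and was let back up in between.

- **Pin:** the picture after the fifth stroke shows it out, with the black ring visible above the gland. I judged this from the picture and did not measure the pin's height.
- **Plunger:** the last picture shows the knob back up.
- **Contact:** the arm is about 75 mm clear of the crown, with wrist force near zero. The highest force I read was about 29 N vertical and 8 N sideways, both while holding on the stop.
- **Bystanders:** the oil can, punch and bush looked undisturbed in the last picture. The spanner was not in that crop, but the arm worked well above it.

No check failed or disagreed.

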